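# Lock the shaker's counterweight with its pin, by feel

## Robot

A 6-joint arm with a two-finger parallel gripper is mounted at the origin on the work surface. World frame = base frame: x ahead of the robot, y to its left, z up, the work surface at z = 0. Lengths are in m, angles in degrees, forces in N, time in s.
With the tool pointing down it reaches from about 0.3 to 0.825 m from the base axis. Payload 5.4 kg.
Tool frame: the origin (TCP) lies between the finger pads; the fingertips stand 14 mm ahead of it and the grasp point (between the pads) lies 5 mm behind it; z points along the fingers, y is the line along which they close (so a half turn about z gives the same grasp; the last joint's range is limited). The gripper opens to 92 mm and grips with 3 to 60 N. Pads are 20 mm wide; open, the fingers measure 128 mm over their backs; the gripper's body (75 mm by 189 mm) begins 69 mm behind the grasp point.
Start: joints at [54.712, 9.076, 91.501, -0, 79.423, -12.038], TCP at [0.227, 0.528, 0.229] pointing down, gripper open.
Joint ranges: [-166.64, 166.64], [-54.1, 131.32], [10.49, 154.53], [-73.88, 253.88], [9.74, 151.15], [-171.62, 171.62]. Speed limits (degrees/s): [147.25, 147.25, 180, 180, 180, 180].

## Interface

Orientations are given as [roll, pitch, yaw] about the fixed x, y, z axes, in that order (R = Rz(yaw) Ry(pitch) Rx(roll)).
In Python, from rig import ctrl gives the robot as it stands.
- The arm moves only by the tool apply_moves, never from a script. Its argument "increments" is a list of rows, each a list of 5 numbers: the gripper command: -1 is shut, 1 is fully open, values between are in proportion, then the shift along the world's x, y, z normalised to -1 to 1, where 1 is 0.2 m, then the turn about the world's z normalised to -1 to 1, where 1 is pi/2 rad. A call has 1 to 5 rows; each row is the pose to reach, as a shift and turn from the pose commanded when the call began; what a row does not reach only later rows make up. A row lasts 1/8 s, in which the tool goes at most 62.5 mm and 10.7 degrees, less where a joint would pass 70% of its speed; a pose out of reach is approached as far as the arm can. A call with a number of a shift or a turn outside -1 to 1 is refused whole. A call with a gripper value outside its range is refused whole. The fingers move at their own pace and stop on an object; "newtons" is the grip in N (left out, the last holds). Time passes only in rows, so rows that repeat a pose let the fingers close. It gives the time, the measured TCP pose, the force, the opening and the grip force at its end, in the units of the state.
- ctrl.get_obs(): the state, without advancing time (a new reading comes with each control period).
- ctrl.read_camera(name): name is "side" or "top"; returns the picture (420x560x3 uint8, red, green, blue); there is no depth.
- ctrl.camera_info(name): a dict with "K" (3x3 intrinsics, pixels), "k1" (the pictures are not rectified: a ray, as slopes to the right and down, at radius r is drawn at 1 + k1 r^2 times it, then the intrinsics apply), "rvec" (rotation vector, rad) and "tvec" (3), from world to camera coordinates, as OpenCV has them. Camera axes: x right, y down, z forward; pixel columns grow to the right and rows downward; lengths in m; the calibration is good to about 2 mm. A picture is of the moment at which its call begins. camera_info takes no time and is no camera call.
- ctrl.close_job(): hands the job in; it is judged then, once.
The state is a dict: "clock": time; "qpos": joint angles; "joint_velocities": joint speeds; "effort": joint torques, N m; "tcp_pos": TCP position; "orientation": TCP orientation; "wrist_force": force on the tool from outside, world axes, zero at the start; "torque": the same for the moment, N m; "grip_width": finger opening in m; "grip_force": force on a finger pad.
Only numpy, scipy, OpenCV 4.12 (cv2) and the standard library are available. Lean on these libraries where they do the work, as an engineer would, in place of code of your own. Each camera call takes 0.05 s, during which the arm holds its last target. There are 200 camera calls.

## Task

The bench shaker is going to be carried: take its lock pin from the wooden rest, reach in under the front of the platform and sweep the tip gently along the hidden wall until you feel the lock hole, then push the pin fully home, its collar up against the wall, and let go, leaving it there. Never press the pin against the shaker with more than 25 N, and leave everything else on the bench where it stands.

Things in the scene. Friction and masses are not known exactly. Their poses are not given: they have to be found in the camera images.
- shaker: Bench shaker, grey, fixed; aluminium platform on top (250 deep x 270 wide, top at z 102 mm) carries four flasks up to z 194 mm, the front ones 67 mm or more behind its front edge. Origin on the bench under the middle of the platform's front edge; x points into the machine, away from the robot, y to its left, z up. The brake holds the counterweight inside still.
- shaker_mouth (a point): Middle of the opening below the platform's front edge: x 0, y 0, z 55 mm of the shaker, same axes. Opening 130 mm wide (y -65 to 65), z 20 to 90 mm, roofed by the platform, 45 mm deep. Its rear wall (x 45 mm) is the flat, hard steel front of the counterweight, square to x and filling the opening. Press it with a few newtons only.
- shaker_face (a point): Point on that hidden rear wall: x 45, y 0, z 55 mm of the shaker. NOT the hole. The only hole is 14 x 14 mm square, blind, 50 mm deep along x, no chamfer, centred at z 55 mm; sideways it lies anywhere from y -22 to 22 mm, where the counterweight stopped: not measured, not visible. Slide the pin's tip along the wall to feel it.
- pin: Loose lock pin, 85 to 155 g, lying level. Black handle block 50 mm long (x -30 to 20), 20 wide (y, the grasp), 24 tall; then a round steel shaft, 10 mm in diameter, along +x to the tip at x 125 mm. Origin on the shaft's axis inside the handle, where to grip it from above; gripped there the fingers are about 30 mm outside the platform's edge when it is home.
- pin_collar (a point): Centre of the front face of the steel collar (20 mm in diameter, 5 thick) on the shaft, 85 mm along +x from pin, 40 mm behind the tip. The pin is home when this face meets the rear wall. Let go there, the pin droops a few degrees and stays in the hole.
- pin_tip (a point): Centre of the tip of the pin's steel shaft, 125 mm along +x from pin; the end is bevelled 1.5 mm.
- pin_rest: Wooden rest, fixed, base 160 x 50 mm, with two posts (under handle and shaft) that carry the pin at the start with its axis exactly 50 mm above the bench, along the rest's x. Origin on the bench under the middle of the pin's grip. The post there is 14 mm wide, narrower than the handle, so fingers have room beside it; lift the pin straight up.
- amber_bottle: Bystander: brown glass reagent bottle, 66 mm across, 160 mm tall, loose; origin at the centre of its underside. Leave it where it is.
- clear_bottle: Bystander: clear glass bottle, 60 mm across, 150 mm tall, loose; origin at the centre of its underside. Leave it where it is.
- jar: Bystander: squat brown jar, 60 mm across, 70 mm tall, loose; origin at the centre of its underside. Leave it where it is.
- beaker: Bystander: steel beaker, 84 mm across, 85 mm tall, loose; origin at the centre of its underside. Leave it where it is.
- dish: Bystander: shallow glass dish, 70 mm across, 18 mm tall, loose; origin at the centre of its underside. Leave it where it is.
- notebook: Bystander: thick closed notebook lying flat, 150 x 210 x 22 mm, loose; origin at the centre of its underside. Leave it where it is.
- tube_rack: Bystander: wooden rack of test tubes, 200 x 70 mm, 112 mm tall, loose; origin at the centre of its underside. Leave it where it is.

How it is judged:
By the outcome, as a careful person would: the job done as asked, in the order asked, and still so for the second after the job is handed in, with the robot touching nothing.
It also fails if it takes over 72 s, if anything falls off the work surface, if the arm or the gripper's body presses on something with over 40 N, if the wrist force passes 120 N, or if a joint passes its speed limit or range.

## Working session

There is one attempt and no reset: what is moved stays moved. The work goes in short steps, Python scripts to look and compute and a tool call to move; the robot and the scene stay as the last step left them, time stands still between calls to the robot, and variables do not carry over. Pictures are saved under pics/ and viewed, at most 10 in all, crops included, and the job is handed in when it is done.

Besides the shell and the picture viewer there is one more tool, called after "Call:" as name([rows], argument=value, ...), one row to a line, values as JSON. apply_moves: Moves the arm, as the interface text tells. Scaled input: -1 to 1 covers 0.2 m each way for a shift and pi/2 rad each way for a turn. Its arguments: {"type":"object","properties":{"increments":{"type":"array","items":{"type":"array","items":{"type":"number"}}},"newtons":{"type":"number"}},"required":["increments"]}

```bash
mkdir -p pics; cat > h.py <<'E'
import numpy as np, cv2
from rig import ctrl
def ray(cam,uv):
    i=ctrl.camera_info(cam);K=np.array(i["K"]);k1=i["k1"]
    p=cv2.undistortPoints(np.array(uv,float).reshape(-1,1,2),K,np.array([k1,0,0,0,0.]))[:,0]
    R=cv2.Rodrigues(np.array(i["rvec"],float))[0];t=np.array(i["tvec"],float).ravel()
    d=np.c_[p,np.ones(len(p))]@R
    return -R.T@t,d
def onz(cam,uv,z):
    o,d=ray(cam,uv); return o+d*((z-o[2])/d[:,2])[:,None]
def proj(cam,P):
    i=ctrl.camera_info(cam)
    return cv2.projectPoints(np.array(P,float).reshape(-1,3),np.array(i["rvec"],float),np.array(i["tvec"],float),np.array(i["K"],float),np.array([i["k1"],0,0,0,0.]))[0][:,0]
def snap(cam,name,crop=None,s=1):
    im=ctrl.read_camera(cam)[:,:,::-1].copy(); cv2.imwrite(f"pics/{name}_raw.png",im)
    if crop: a,b,c,d=crop; im=im[b:d,a:c]
    if s!=1: im=cv2.resize(im,None,fx=s,fy=s,interpolation=cv2.INTER_CUBIC)
    cv2.imwrite(f"pics/{name}.png",im)
E
python3 -c "
from h import *
snap('top','t0');snap('side','s0')
for c in('top','side'):print(ctrl.camera_info(c),ray(c,[[280,210]]))
print(ctrl.get_obs())"
```

```text
{'K': array([[505.60978976,   0.        , 276.87826634],
       [  0.        , 505.60978976, 218.90519085],
       [  0.        ,   0.        ,   1.        ]]), 'k1': -0.11480168844045763, 'rvec': array([ 2.15351338, -2.13754851,  0.16793799]), 'tvec': array([-0.013726  ,  0.53154445,  1.53052439])} (array([ 0.29567834, -0.0020806 ,  1.59304827]), array([[ 0.16767746, -0.0109324 , -0.98595797]]))
{'K': array([[505.59332113,   0.        , 283.31973157],
       [  0.        , 505.59332113, 207.51321814],
       [  0.        ,   0.        ,   1.        ]]), 'k1': -0.13311070570256464, 'rvec': array([ 2.20804973, -0.26110234,  0.10754157]), 'tvec': array([-0.54374279,  0.10916792,  1.47032327])} (array([ 0.29578245, -1.20153445,  0.96863413]), array([[ 0.16299581,  0.7759713 , -0.60939989]]))
{'clock': 0.1, 'qpos': array([ 5.47127490e+01,  9.10809760e+00,  9.15636149e+01, -2.17390464e-04,
        7.94208734e+01, -1.20375771e+01]), 'joint_velocities': array([-0.03059971, -0.05178411, -0.18568179, -0.10492134,  0.02996898,
       -0.06056015]), 'effort': array([-5.75804333e-04, -3.86500525e+01, -3.22960317e+01,  7.02976109e-02,
        3.38857260e-02, -1.12505955e-05]), 'tcp_pos': array([0.226685  , 0.5278636 , 0.22773832]), 'orientation': array([-1.79909405e+02, -1.91001470e-02,  1.56750351e+02]), 'wrist_force': array([0.08024749, 0.46377376, 0.0024468 ]), 'torque': array([-0.04662626,  0.05102592, -0.00149164]), 'grip_force': 0.0, 'grip_width': 0.09162894617925259}
```

View pics/t0.png

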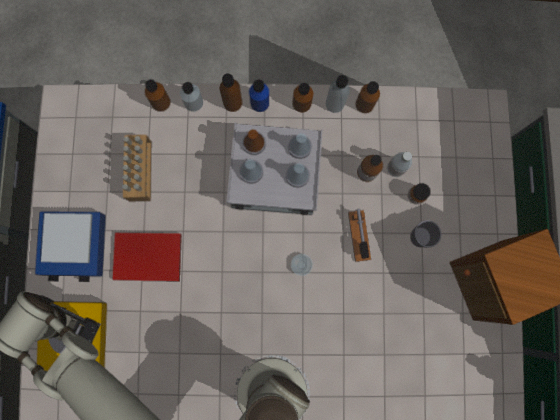

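View pics/s0.png

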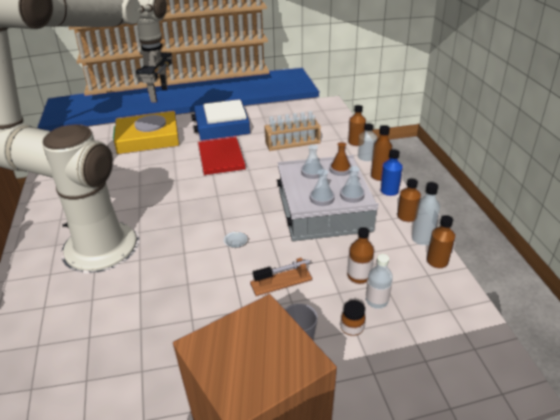

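The top view shows the platform at roughly (228–320, 124–213). The pin is on its rest, with the handle near (363,248) and the tip near (358,212). The side view shows the handle at (263,273). I'll take enlarged crops next.

```bash
python3 -c "
from h import *
t=cv2.imread('pics/t0_raw.png');s=cv2.imread('pics/s0_raw.png')
a=cv2.resize(t[195:270,215:385],None,fx=4.6,fy=4.6,interpolation=cv2.INTER_CUBIC)
b=cv2.resize(s[255:300,245:325],None,fx=5,fy=5,interpolation=cv2.INTER_CUBIC)
c=np.zeros((345+225,782,3),np.uint8);c[:345]=a[:345,:782];c[345:,:400]=b
cv2.imwrite('pics/c1.png',c)
# dark handle mask
hsv=cv2.cvtColor(t,cv2.COLOR_BGR2HSV)
m=((hsv[...,2]<55)).astype(np.uint8);m[:235]=0;m[265:]=0;m[:,:345]=0;m[:,380:]=0
ys,xs=np.nonzero(m);print('handle',len(xs),cv2.minAreaRect(np.c_[xs,ys].astype(np.float32)))
w=((hsv[...,1]>110)&(hsv[...,0]<20)).astype(np.uint8);w[:195]=0;w[270:]=0;w[:,:340]=0;w[:,:340]=0;w[:,385:]=0
ys,xs=np.nonzero(w);r=cv2.minAreaRect(np.c_[xs,ys].astype(np.float32));print('rest',len(xs),r);print(onz('top',cv2.boxPoints(r),0.01))
"
```

```text
handle 113 ((363.6346435546875, 249.67306518554688), (15.689291000366211, 7.648529052734375), 78.69007110595703)
rest 490 ((359.25244140625, 235.47525024414062), (49.376522064208984, 15.324581146240234), 81.67434692382812)
[[ 0.55973897 -0.23648539  0.01      ]
 [ 0.5673263  -0.28524599  0.01      ]
 [ 0.41155657 -0.30519242  0.01      ]
 [ 0.40437157 -0.25703588  0.01      ]]
```

View pics/c1.png

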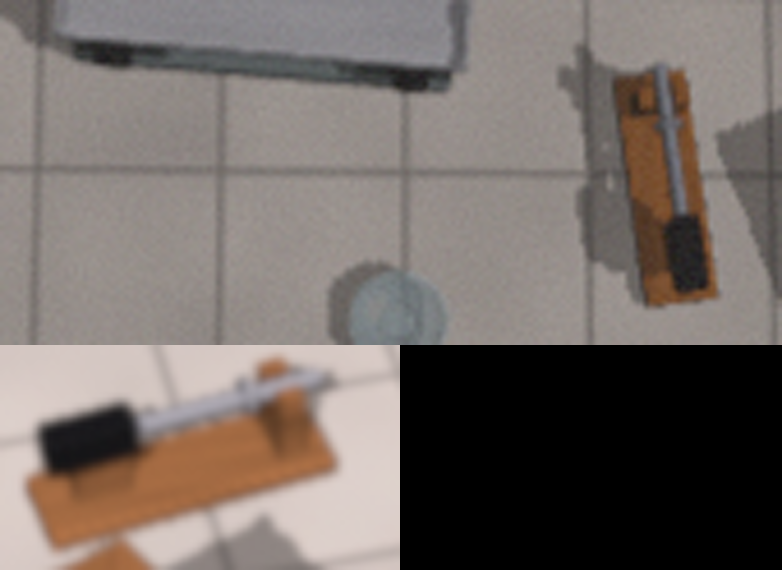

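The crop shows the handle's top face centred at crop (687,253), the tip at (661,66), the platform's front edge from (55,40) to about (455,70), and the side-view handle's top edge from (45,425) to (130,405). Next I'll fit the edges.

```bash
python3 -c "
from h import *
T=lambda x,y:(215+(x+.5)/4.6-.5,195+(y+.5)/4.6-.5)
tip=onz('top',[T(661,66)],.054)[0];h=onz('top',[T(687,253)],.062)[0]
sh=onz('top',[T(683,213)],.055)[0];col=onz('top',[T(668,124)],.058)[0]
print('tip',tip,'h',h,'shaftbase',sh,'col',col)
d=(tip-h)[:2];L=np.linalg.norm(d);print(L,np.degrees(np.arctan2(d[1],d[0])), 'origin',h[:2]+5/130*d)
d=(tip-sh)[:2];print(np.degrees(np.arctan2(d[1],d[0])),np.linalg.norm(d))
g=cv2.GaussianBlur(cv2.cvtColor(cv2.imread('pics/t0_raw.png'),cv2.COLOR_BGR2GRAY),(3,3),0).astype(float)
def edge(pts):
    p=onz('top',pts,.102);vx,vy,x,y=cv2.fitLine(p[:,:2].astype(np.float32),cv2.DIST_HUBER,0,.001,.001).ravel();return (x,y),(vx,vy)
# front: strongest drop in rows 195..215
P=[]
for u in range(234,308,2):
    v0=203.7+(u-227)*.075; c=g[int(v0)-4:int(v0)+6,u]; D=-np.diff(c);k=np.argmax(D);P.append((u,int(v0)-4+k+.5))
print(P[::6]);f=edge(P);print('front',f,np.degrees(np.arctan2(f[1][1],f[1][0])))
for n,ua,ub in(('L',233,228),('R',319.5,314.5)):
    P=[]
    for v in range(140,200,2):
        u0=ua+(ub-ua)*(v-125)/84; c=g[v,int(u0)-5:int(u0)+7];D=np.abs(np.diff(c));k=np.argmax(D);P.append((int(u0)-5+k+.5,v))
    e=edge(P);print(n,P[::6],e,np.degrees(np.arctan2(e[1][1],e[1][0])))
"
```

```text
tip [ 0.56272758 -0.26195483  0.054     ] h [ 0.4357052  -0.27588723  0.062     ] shaftbase [ 0.46311673 -0.27490058  0.055     ] col [ 0.5226541  -0.26530908  0.058     ]
0.1277841766318591 6.259445850287181 origin [ 0.44059068 -0.27535137]
7.4048406015464945 0.10044856193139604
[(234, np.float64(203.5)), (246, np.float64(204.5)), (258, np.float64(204.5)), (270, np.float64(205.5)), (282, np.float64(206.5)), (294, np.float64(208.5)), (306, np.float64(209.5))]
front ((np.float32(0.56137955), np.float32(0.011439429)), (np.float32(0.07592073), np.float32(0.9971139))) 85.64587
L [(np.float64(231.5), 140), (np.float64(230.5), 152), (np.float64(225.5), 164), (np.float64(228.5), 176), (np.float64(227.5), 188)] ((np.float32(0.6564532), np.float32(0.13852456)), (np.float32(0.99691135), np.float32(-0.0785354))) -4.504386
R [(np.float64(320.5), 140), (np.float64(315.5), 152), (np.float64(318.5), 164), (np.float64(317.5), 176), (np.float64(316.5), 188)] ((np.float32(0.67742634), np.float32(-0.13357191)), (np.float32(0.99734753), np.float32(-0.07278679))) -4.1740675
```

Shaker origin is about (0.561, 0.0105) at yaw −4.35°. Pin origin is about (0.440, −0.276) at yaw 7°. Moving over the pin.

Call:
apply_moves([
  [1,0.27,-1,0,0.084],
  [1,0.27,-1,0,0.084],
  [1,0.27,-1,0,0.084],
  [1,0.27,-1,0,0.084],
])

```text
clock: 0.6
tcp_pos: [0.2811, 0.3257, 0.228]
orientation: [-179.9, -0.0, 164.2]
wrist_force: [-0.2, -0.6, -0.4]
grip_width: 0.0915
grip_force: 0.0
```

Call:
apply_moves([
  [1,0.27,-1,0,0.084],
  [1,0.27,-1,0,0.084],
  [1,0.27,-1,0,0.084],
  [1,0.27,-1,0,0.084],
])

```text
clock: 1.1
tcp_pos: [0.3353, 0.1256, 0.2284]
orientation: [-180.0, 0.0, 171.6]
wrist_force: [0.1, 0.2, 0.0]
grip_width: 0.092
grip_force: 0.0
```

Call:
apply_moves([
  [1,0.27,-1,0,0.084],
  [1,0.27,-1,0,0.084],
  [1,0.27,-1,0,0.084],
  [1,0.27,-1,0,0.084],
])

```text
clock: 1.6
tcp_pos: [0.389, -0.0745, 0.2283]
orientation: [-180.0, -0.0, 179.2]
wrist_force: [1.0, -0.2, 0.3]
grip_width: 0.0922
grip_force: 0.0
```

Call:
apply_moves([
  [1,0.25,-1,0,0.084],
  [1,0.25,-1,0,0.084],
  [1,0.25,-1,0,0.084],
  [1,0.25,-1,0,0.084],
  [1,0.25,-1,0,0.084],
])

```text
clock: 2.22
tcp_pos: [0.4387, -0.2717, 0.228]
orientation: [179.9, -0.0, -173.1]
wrist_force: [0.4, -0.1, -0.2]
grip_width: 0.0919
grip_force: 0.0
```

Call:
apply_moves([
  [1,0.005,-0.02,-0.3,0],
  [1,0.005,-0.02,-0.6,0],
  [1,0.005,-0.02,-0.8,0],
  [1,0.005,-0.02,-0.915,0],
  [1,0.005,-0.02,-0.915,0],
])

```text
clock: 2.85
tcp_pos: [0.4387, -0.2725, 0.0441]
orientation: [179.8, -0.2, -172.9]
wrist_force: [-0.7, 0.8, 0.3]
grip_width: 0.0917
grip_force: 0.0
```

```bash
python3 -c "
from h import *
snap('top','t1');snap('side','s1')
t=cv2.imread('pics/t1_raw.png');s=cv2.imread('pics/s1_raw.png')
a=cv2.resize(t[195:285,310:410],None,fx=4,fy=4,interpolation=cv2.INTER_CUBIC)
b=cv2.resize(s[220:310,230:330],None,fx=4,fy=4,interpolation=cv2.INTER_CUBIC)
cv2.imwrite('pics/c2.png',np.hstack([a,b]));o=ctrl.get_obs();print(o['tcp_pos'],o['orientation'],o['wrist_force'])
"
```

```text
[ 0.44054183 -0.27496464  0.04675181] [-1.79956298e+02  4.53793307e-02 -1.72936821e+02] [0.2337988  0.11180565 0.13070345]
```

View pics/c2.png

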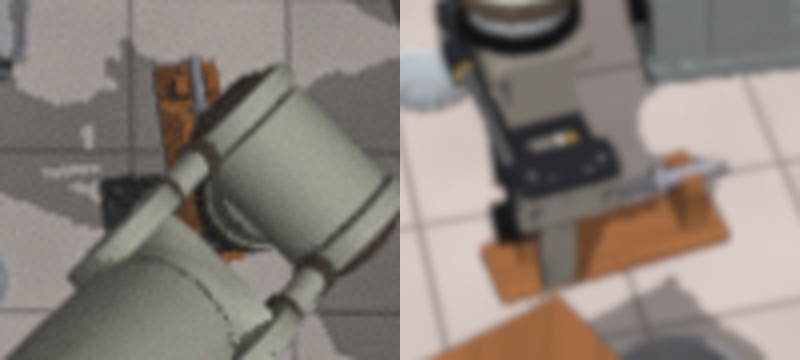

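The side crop shows the near finger at crop (560,250), astride the handle with the shaft emerging at (640,190), clear of the post. Closing.

Call:
apply_moves([
  [-1,0,0,0,0],
  [-1,0,0,0,0],
  [-1,0,0,0,0],
  [-1,0,0,0,0],
  [-1,0,0,0,0],
], newtons=45)

```text
clock: 3.58
tcp_pos: [0.44, -0.2757, 0.0456]
orientation: [180.0, -0.0, -173.0]
wrist_force: [-0.7, 0.3, -0.3]
grip_width: 0.0443
grip_force: 0.0
```

Call:
apply_moves([
  [-1,0,0,0,0],
  [-1,0,0,0,0],
  [-1,0,0,0,0],
])

```text
clock: 3.95
tcp_pos: [0.44, -0.2761, 0.0457]
orientation: [-179.9, -0.0, -173.0]
wrist_force: [0.4, -2.1, -0.5]
grip_width: 0.0198
grip_force: 44.9
```

```bash
cat >> h.py <<'E'
def avg(n=5):
    r=[]
    for _ in range(n):
        ctrl.read_camera('side');o=ctrl.get_obs();r.append(np.r_[o['tcp_pos'],o['orientation'],o['wrist_force'],o['grip_width'],o['grip_force']])
    r=np.array(r);print(np.round(r.mean(0),4),'sd',np.round(r.std(0)[:3],4),o['clock'],np.round(o['torque'],2))
E
python3 -c "
from h import *
avg()"
```

```text
[ 4.400000e-01 -2.761000e-01  4.570000e-02 -1.799522e+02  3.400000e-03
 -1.730071e+02  2.298000e-01 -2.355200e+00 -8.128000e-01  1.990000e-02
  4.492250e+01] sd [0. 0. 0.] 4.2 [-0.54  0.1  -0.04]
```

Call:
apply_moves([
  [-1,0,0,0.12,0],
  [-1,0,0,0.35,0],
  [-1,0,0,0.35,0],
])

```text
clock: 4.58
tcp_pos: [0.442, -0.2773, 0.1192]
orientation: [-179.7, 0.3, -173.0]
wrist_force: [0.8, 0.2, -1.7]
grip_width: 0.0198
grip_force: 44.9
```

Call:
apply_moves([
  [-1,-0.13,0.2,0,-0.063],
  [-1,-0.13,0.5,0,-0.126],
  [-1,-0.13,0.8,0,-0.126],
  [-1,-0.13,1,0,-0.126],
])

```text
clock: 5.08
tcp_pos: [0.4124, -0.0727, 0.1141]
orientation: [179.9, -0.2, 175.7]
wrist_force: [0.7, -0.1, -0.7]
grip_width: 0.0201
grip_force: 44.9
```

Call:
apply_moves([
  [-1,0,0.2,0,0],
  [-1,0,0.36,0,0],
  [-1,0,0.36,-0.1,0],
  [-1,0,0.36,-0.1,0],
])

```text
clock: 5.58
tcp_pos: [0.4116, -0.0025, 0.0933]
orientation: [179.9, -0.3, 175.7]
wrist_force: [0.1, 0.2, -2.2]
grip_width: 0.0196
grip_force: 44.9
```

```bash
python3 -c "
from h import *
avg(4)
snap('top','t2');snap('side','s2')
t=cv2.imread('pics/t2_raw.png');s=cv2.imread('pics/s2_raw.png')
a=cv2.resize(t[180:280,220:320],None,fx=4,fy=4,interpolation=cv2.INTER_CUBIC)
b=cv2.resize(s[150:250,210:310],None,fx=4,fy=4,interpolation=cv2.INTER_CUBIC)
cv2.imwrite('pics/c3.png',np.hstack([a,b]))
"
```

```text
[ 4.135000e-01 -3.700000e-03  9.530000e-02  1.799725e+02 -7.900000e-02
  1.756268e+02  6.098000e-01  2.233000e-01 -9.870000e-01  1.950000e-02
  4.492700e+01] sd [0.0006 0.0003 0.0006] 5.775 [ 0.04  0.08 -0.  ]
```

View pics/c3.png

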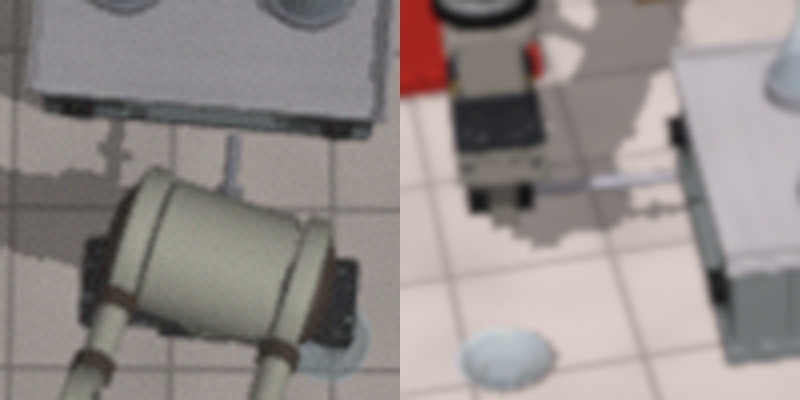

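The top crop shows the tip at about (232,135), just short of the platform edge, with the collar at (228,190). In the side crop the tip is at about (672,177). Triangulating the tip and collar.

```bash
python3 -c "
from h import *
q=lambda x,y,a,b:((x+.5)/4-.5+a,(y+.5)/4-.5+b)
print(onz('top',[q(232,135,220,180),q(229,189,220,180)],.1))
def tri(a,b):
    o1,d1=ray('top',[a]);o2,d2=ray('side',[b]);A=np.c_[d1[0],-d2[0]];k=np.linalg.lstsq(A,o2-o1,rcond=None)[0]
    p,r=o1+k[0]*d1[0],o2+k[1]*d2[0];return (p+r)/2,np.linalg.norm(p-r)
print(tri(q(232,135,220,180),q(272,177,210,150)))
print(proj('side',[[.538,-.0132,.0996],[.498,-.0102,.0996]])-[210,150], proj('top',[[.538,-.0132,.0996]])-[220,180])
print((q(272,177,0,0)))
"
```

```text
[[ 0.53929592 -0.01159147  0.1       ]
 [ 0.49852215 -0.00963235  0.1       ]]
(array([ 0.53990565, -0.01160936,  0.09545219]), np.float64(0.00026210526697822604))
[[67.12282808 43.12208129]
 [53.62907732 44.50754481]] [[58.15859448 33.82818031]]
(67.625, 43.875)
```

```bash
python3 -c "
from h import *
def prof(n,P0,P1):
    g=cv2.cvtColor(cv2.imread(f'pics/{n}_raw.png'),cv2.COLOR_BGR2HSV)
    b=cv2.imread(f'pics/{n}_raw.png').astype(float)
    pts=np.linspace(P0,P1,12);pr=proj('side',pts)
    print(n)
    for (u,v) in pr:
        i=int(round(u));j=int(round(v));c=b[j-6:j+7,i]; print(i,round(v,1),j-6,(c[:,0]-c[:,2]).astype(int),c.mean(1).astype(int))
prof('s2',[.455,-.007,.0996],[.535,-.013,.0996])
prof('s0',[.4651,-.273,.05],[.5607,-.2612,.05])
"
```

```text
s2
249 196.0 190 [-11 -10 -12 -11  -9  -3   2   0  -6 -10 -11 -13 -12] [123 119 123 127 124 114 106 100 108 123 130 131 131]
252 195.8 190 [-12 -11 -12 -11  -8  -1   2   0  -6 -10 -12 -12 -11] [122 121 126 126 121 113 106 102 111 124 130 131 130]
254 195.5 190 [-10 -10 -10  -9  -5   0   2  -1  -8 -11 -12 -12 -12] [113 117 121 120 114 109 104 106 118 127 130 130 130]
256 195.3 189 [-11 -10 -11 -10  -8  -3   2   2  -2  -8 -11 -12 -12] [118 112 112 114 112 111 112 112 115 121 124 126 127]
259 195.0 189 [-12 -11 -11 -11  -6   1   5   3  -2  -9 -11 -10 -10] [123 121 123 126 136 157 171 154 126 116 116 115 114]
261 194.7 189 [-11 -11 -11 -10  -5   3   6   3  -3  -9 -11 -12 -11] [121 122 125 129 143 168 177 155 126 120 123 123 122]
264 194.5 188 [-16 -16 -16 -12  -6   1   5   5   4   0  -6 -10 -11] [171 172 172 164 158 161 171 168 147 124 117 121 123]
266 194.2 188 [-18 -18 -17 -17 -14  -5   3   4   1  -5  -8 -11 -11] [190 190 195 195 187 178 176 166 143 131 127 126 129]
269 194.0 188 [-16 -17 -18 -18 -14  -4   3   1  -8 -15 -17 -17 -17] [187 193 199 199 194 187 179 165 162 181 190 188 187]
[... 1133 characters left out ...]
-15 -10  -3   3   4  -1 -17 -42 -74] [204 204 202 196 185 175 169 170 163 144 133 133 124]
294 263.6 258 [-19 -20 -18 -13  -3   3   4   5   3  -3 -26 -63 -88] [202 199 190 174 160 156 157 154 139 119 110 111 111]
297 262.7 257 [-28 -46 -62 -61 -41 -13   0   4   0  -9 -25 -41 -57] [189 159 130 114 114 135 158 161 140 107  81  70  71]
300 261.9 256 [-27 -44 -70 -85 -67 -28  -7  -8 -28 -49 -59 -62 -61] [193 167 135 114 111 130 156 159 137 109  88  75  70]
303 261.1 255 [-19 -19 -21 -24 -23 -12  -3 -10 -37 -73 -90 -87 -84] [204 203 197 179 149 142 158 163 145 122 109 101  95]
306 260.3 254 [-19 -18 -19 -19 -17 -11  -2   4   2  -9 -25 -36 -40] [204 203 203 201 194 179 170 170 159 136 120 120 119]
```

No droop: the shaft residual is constant along its length, so pin z = TCP z + 4.3 mm. Lowering to z 55 mm, then entering.

Call:
apply_moves([
  [-1,0,0,-0.1,0],
  [-1,0,0,-0.225,0],
  [-1,0,0,-0.225,0],
  [-1,0,0,-0.225,0],
])

```text
clock: 6.38
tcp_pos: [0.4147, -0.004, 0.0516]
orientation: [-180.0, 0.1, 175.6]
wrist_force: [0.3, -0.3, 0.0]
grip_width: 0.02
grip_force: 44.9
```

Call:
apply_moves([
  [-1,0.08,-0.006,0,0],
  [-1,0.16,-0.012,0,0],
  [-1,0.24,-0.018,0,0],
  [-1,0.28,-0.021,0,0],
  [-1,0.28,-0.021,0,0],
])

```text
clock: 7.0
tcp_pos: [0.4707, -0.0081, 0.0513]
orientation: [-180.0, 0.1, 175.7]
wrist_force: [-0.3, 0.3, -1.2]
grip_width: 0.0199
grip_force: 44.9
```

```bash
python3 -c "
from h import *
avg(4)"
```

```text
[ 4.696000e-01 -7.800000e-03  5.070000e-02  8.999870e+01 -1.390000e-02
  1.756527e+02 -5.350000e-02 -5.650000e-01 -1.399600e+00  1.970000e-02
  4.492710e+01] sd [0.0002 0.0001 0.0002] 7.2 [ 0.01  0.04 -0.02]
```

Call:
apply_moves([
  [-1,0.008,-0.0006,0,0],
  [-1,0.016,-0.0012,0,0],
  [-1,0.02,-0.0015,0,0],
  [-1,0.02,-0.0015,0,0],
])

```text
clock: 7.7
tcp_pos: [0.474, -0.0082, 0.0506]
orientation: [-180.0, -0.0, 175.7]
wrist_force: [0.4, -0.7, -1.1]
grip_width: 0.02
grip_force: 44.9
```

Call:
apply_moves([
  [-1,0.005,-0.0004,0,0],
  [-1,0.005,-0.0004,0,0],
])

```text
clock: 7.95
tcp_pos: [0.475, -0.0083, 0.0506]
orientation: [-180.0, 0.0, 175.6]
wrist_force: [0.3, -0.8, -2.1]
grip_width: 0.0196
grip_force: 44.9
```

Call:
apply_moves([
  [-1,0.005,-0.0004,0,0],
  [-1,0.005,-0.0004,0,0],
])

```text
clock: 8.2
tcp_pos: [0.4761, -0.0084, 0.0506]
orientation: [-180.0, 0.0, 175.6]
wrist_force: [0.4, 0.0, -0.9]
grip_width: 0.0196
grip_force: 44.9
```

Call:
apply_moves([
  [-1,0.005,-0.0004,0,0],
  [-1,0.005,-0.0004,0,0],
])

```text
clock: 8.45
tcp_pos: [0.4771, -0.0085, 0.0506]
orientation: [180.0, 0.0, 175.6]
wrist_force: [-0.9, -0.6, -0.9]
grip_width: 0.0198
grip_force: 44.9
```

Call:
apply_moves([
  [-1,0.005,-0.0004,0,0],
  [-1,0.005,-0.0004,0,0],
])

```text
clock: 8.7
tcp_pos: [0.4781, -0.0085, 0.0506]
orientation: [180.0, 0.0, 175.7]
wrist_force: [-0.2, -0.3, -1.8]
grip_width: 0.0198
grip_force: 44.9
```

Call:
apply_moves([
  [-1,0.004,-0.0003,0,0],
  [-1,0.004,-0.0003,0,0],
])

```text
clock: 8.95
tcp_pos: [0.4782, -0.0085, 0.0504]
orientation: [180.0, -0.1, 175.7]
wrist_force: [-3.5, -0.6, -0.8]
grip_width: 0.0196
grip_force: 44.9
```

Contact with the wall at TCP x 0.4782, where expected. Sweeping to +y.

Call:
apply_moves([
  [-1,0.0015,0.005,0,0],
  [-1,0.002,0.01,0,0],
  [-1,0.0025,0.015,0,0],
])

```text
clock: 9.32
tcp_pos: [0.4785, -0.0056, 0.0502]
orientation: [-180.0, -0.1, 175.6]
wrist_force: [-5.0, -2.2, -0.6]
grip_width: 0.0196
grip_force: 44.9
```

Call:
apply_moves([
  [-1,0.0004,0.005,0,0],
  [-1,0.0008,0.01,0,0],
  [-1,0.0011,0.015,0,0],
])

```text
clock: 9.7
tcp_pos: [0.4787, -0.0026, 0.0501]
orientation: [-180.0, -0.1, 175.6]
wrist_force: [-4.1, -2.2, -0.7]
grip_width: 0.0199
grip_force: 44.9
```

Call:
apply_moves([
  [-1,0.0004,0.005,0.002,0],
  [-1,0.0008,0.01,0.002,0],
  [-1,0.0012,0.015,0.002,0],
])

```text
clock: 10.07
tcp_pos: [0.479, 0.0005, 0.0506]
orientation: [-180.0, -0.1, 175.6]
wrist_force: [-5.1, -2.2, -2.1]
grip_width: 0.02
grip_force: 44.9
```

Call:
apply_moves([
  [-1,0.0004,0.005,0,0],
  [-1,0.0008,0.01,0,0],
  [-1,0.0012,0.015,0,0],
])

```text
clock: 10.45
tcp_pos: [0.4792, 0.0034, 0.0506]
orientation: [-180.0, -0.1, 175.6]
wrist_force: [-5.6, -2.3, -0.7]
grip_width: 0.0196
grip_force: 44.9
```

Call:
apply_moves([
  [-1,0.0004,0.005,0,0],
  [-1,0.0008,0.01,0,0],
  [-1,0.0012,0.015,0,0],
])

```text
clock: 10.82
tcp_pos: [0.4794, 0.0065, 0.0506]
orientation: [-180.0, -0.1, 175.6]
wrist_force: [-5.6, -2.4, -0.7]
grip_width: 0.0199
grip_force: 44.9
```

Call:
apply_moves([
  [-1,0.0004,0.005,0,0],
  [-1,0.0008,0.01,0,0],
  [-1,0.0012,0.015,0,0],
])

```text
clock: 11.2
tcp_pos: [0.4796, 0.0094, 0.0506]
orientation: [-180.0, -0.1, 175.6]
wrist_force: [-5.3, -3.1, -0.9]
grip_width: 0.0199
grip_force: 44.9
```

Call:
apply_moves([
  [-1,0.0004,0.005,0,0],
  [-1,0.0008,0.01,0,0],
  [-1,0.0012,0.015,0,0],
])

```text
clock: 11.58
tcp_pos: [0.4798, 0.0124, 0.0506]
orientation: [-180.0, -0.1, 175.6]
wrist_force: [-5.3, -1.7, -1.1]
grip_width: 0.0194
grip_force: 44.9
```

Call:
apply_moves([
  [-1,0.0004,0.005,0,0],
  [-1,0.0008,0.01,0,0],
  [-1,0.0012,0.015,0,0],
])

```text
clock: 11.95
tcp_pos: [0.4801, 0.0154, 0.0506]
orientation: [-180.0, -0.1, 175.6]
wrist_force: [-4.8, -3.7, -1.2]
grip_width: 0.0196
grip_force: 44.9
```

Call:
apply_moves([
  [-1,0.0004,0.005,0,0],
  [-1,0.0008,0.01,0,0],
  [-1,0.0012,0.015,0,0],
])

```text
clock: 12.32
tcp_pos: [0.4803, 0.0185, 0.0506]
orientation: [-180.0, -0.1, 175.6]
wrist_force: [-5.9, -2.1, -1.2]
grip_width: 0.0197
grip_force: 44.9
```

Call:
apply_moves([
  [-1,0.0004,0.005,0,0],
  [-1,0.0008,0.01,0,0],
  [-1,0.0012,0.015,0,0],
])

```text
clock: 12.7
tcp_pos: [0.4805, 0.0214, 0.0506]
orientation: [-180.0, -0.1, 175.6]
wrist_force: [-5.4, -2.5, -0.8]
grip_width: 0.0194
grip_force: 44.9
```

Call:
apply_moves([
  [-1,0.0004,0.005,0,0],
  [-1,0.0008,0.01,0,0],
  [-1,0.0012,0.015,0,0],
])

```text
clock: 13.08
tcp_pos: [0.4808, 0.0245, 0.0505]
orientation: [-180.0, -0.1, 175.6]
wrist_force: [-5.2, -1.8, -0.8]
grip_width: 0.02
grip_force: 44.9
```

Call:
apply_moves([
  [-1,0.0004,0.005,0,0],
  [-1,0.0008,0.01,0,0],
  [-1,0.0012,0.015,0,0],
])

```text
clock: 13.45
tcp_pos: [0.4812, 0.0275, 0.0506]
orientation: [180.0, -0.1, 175.6]
wrist_force: [-4.7, -2.3, -1.5]
grip_width: 0.0194
grip_force: 44.9
```

Call:
apply_moves([
  [-1,0.0004,0.005,0,0],
  [-1,0.0008,0.01,0,0],
  [-1,0.0012,0.015,0,0],
])

```text
clock: 13.82
tcp_pos: [0.4835, 0.0305, 0.0517]
orientation: [180.0, 0.2, 175.7]
wrist_force: [-0.1, -0.4, -0.9]
grip_width: 0.0198
grip_force: 44.9
```

The hole is felt: x jumped by 2 mm and the force vanished. Nudging 1 mm further and starting in.

Call:
apply_moves([
  [-1,0.0004,0.005,-0.002,0],
  [-1,0.01,0.004,-0.002,0],
  [-1,0.015,0.004,-0.002,0],
  [-1,0.015,0.004,-0.002,0],
])

```text
clock: 14.32
tcp_pos: [0.4853, 0.0312, 0.0506]
orientation: [180.0, 0.0, 175.6]
wrist_force: [-0.1, -0.4, -0.2]
grip_width: 0.0195
grip_force: 44.9
```

Call:
apply_moves([
  [-1,0.012,-0.001,0,0],
  [-1,0.025,-0.002,0,0],
  [-1,0.04,-0.003,0,0],
  [-1,0.04,-0.003,0,0],
])

```text
clock: 14.82
tcp_pos: [0.4934, 0.0306, 0.0506]
orientation: [-180.0, 0.0, 175.7]
wrist_force: [0.2, -0.3, -2.3]
grip_width: 0.0198
grip_force: 44.9
```

Call:
apply_moves([
  [-1,0.02,-0.0015,0,0],
  [-1,0.04,-0.003,0,0],
  [-1,0.06,-0.0045,0,0],
  [-1,0.06,-0.0045,0,0],
])

```text
clock: 15.32
tcp_pos: [0.5055, 0.0296, 0.0507]
orientation: [-180.0, 0.0, 175.6]
wrist_force: [0.4, 0.8, -1.9]
grip_width: 0.0193
grip_force: 44.9
```

Call:
apply_moves([
  [-1,0.02,-0.0015,0,0],
  [-1,0.04,-0.003,0,0],
  [-1,0.055,-0.004,0,0],
  [-1,0.055,-0.004,0,0],
])

```text
clock: 15.82
tcp_pos: [0.5164, 0.0288, 0.0507]
orientation: [-180.0, 0.0, 175.7]
wrist_force: [-0.7, 0.3, -2.0]
grip_width: 0.0199
grip_force: 44.9
```

Call:
apply_moves([
  [-1,0.01,-0.0008,0,0],
  [-1,0.018,-0.0014,0,0],
  [-1,0.018,-0.0014,0,0],
])

```text
clock: 16.2
tcp_pos: [0.5199, 0.0286, 0.0506]
orientation: [-180.0, 0.0, 175.7]
wrist_force: [-0.1, -0.4, -0.3]
grip_width: 0.0198
grip_force: 44.9
```

Call:
apply_moves([
  [-1,0.005,-0.0004,0,0],
  [-1,0.005,-0.0004,0,0],
])

```text
clock: 16.45
tcp_pos: [0.5208, 0.0285, 0.0506]
orientation: [-180.0, 0.0, 175.6]
wrist_force: [0.9, -0.5, -1.7]
grip_width: 0.0197
grip_force: 44.9
```

Call:
apply_moves([
  [-1,0.005,-0.0004,0,0],
  [-1,0.005,-0.0004,0,0],
])

```text
clock: 16.7
tcp_pos: [0.521, 0.0286, 0.0503]
orientation: [180.0, -0.1, 175.7]
wrist_force: [-3.7, 0.7, 0.1]
grip_width: 0.0197
grip_force: 44.9
```

The collar is on the wall: stopped at x 0.521, exactly 40 mm in. I'll seat it lightly and release.

Call:
apply_moves([
  [-1,0.004,-0.0003,0,0],
  [-1,0.004,-0.0003,0,0],
])

```text
clock: 16.95
tcp_pos: [0.5211, 0.0286, 0.0501]
orientation: [180.0, -0.2, 175.7]
wrist_force: [-5.5, -0.3, 1.8]
grip_width: 0.02
grip_force: 44.9
```

Call:
apply_moves([
  [0.2,0,0,0,0],
  [0.2,0,0,0,0],
  [0.2,0,0,0,0],
  [0.2,0,0,0,0],
  [0.2,0,0,0,0],
])

```text
clock: 17.58
tcp_pos: [0.5227, 0.0284, 0.0506]
orientation: [-180.0, 0.0, 175.7]
wrist_force: [-1.1, -0.2, 0.7]
grip_width: 0.0551
grip_force: 0.0
```

```bash
python3 -c "
from h import *
avg(2)
snap('side','s3',(200,130,330,240),5)"
```

```text
[ 5.226000e-01  2.840000e-02  5.060000e-02 -1.799990e+02  9.500000e-03
  1.756486e+02  4.589000e-01 -3.534000e-01  9.300000e-02  5.510000e-02
  0.000000e+00] sd [0. 0. 0.] 17.675 [-0.01  0.01 -0.  ]
```

View pics/s3.png

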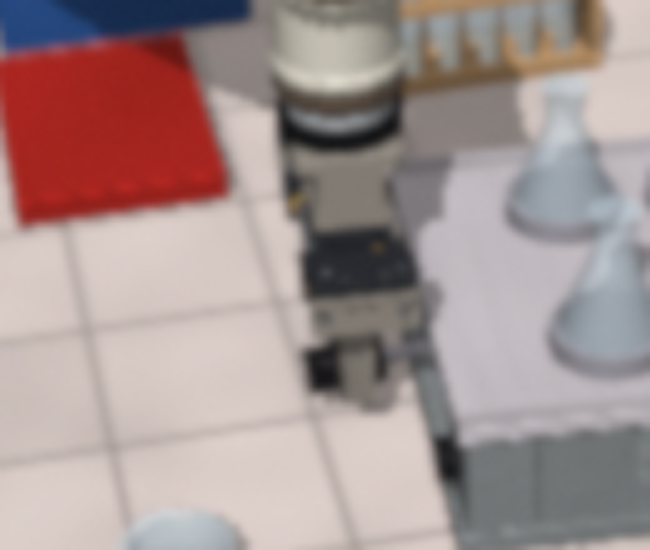

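The crop shows the handle at (322,370) sitting free between the opened fingers, with the shaft entering the mouth at (410,350). Withdrawing straight up.

Call:
apply_moves([
  [0.2,0,0,0.05,0],
  [0.2,0,0,0.15,0],
  [0.2,0,0,0.35,0],
  [0.2,0,0,0.6,0],
  [0.2,0,0,0.8,0],
])

```text
clock: 18.35
tcp_pos: [0.523, 0.0283, 0.2136]
orientation: [-180.0, 0.1, 175.7]
wrist_force: [0.4, -1.0, -0.2]
grip_width: 0.0552
grip_force: 0.0
```

Call:
apply_moves([
  [0.2,-0.3,0,0,0],
  [0.2,-0.6,0,0.1,0],
  [0.2,-0.8,0,0.1,0],
  [0.2,-0.8,0,0.1,0],
])

```text
clock: 18.85
tcp_pos: [0.3614, 0.0286, 0.2314]
orientation: [-180.0, 0.2, 175.6]
wrist_force: [0.6, 0.1, 0.5]
grip_width: 0.0553
grip_force: 0.0
```

```bash
python3 -c "
from h import *
snap('side','s4')
snap('top','t4')
t=cv2.imread('pics/t4_raw.png');s=cv2.imread('pics/s4_raw.png')
a=cv2.resize(t[180:280,220:320],None,fx=4,fy=4,interpolation=cv2.INTER_CUBIC)
b=cv2.resize(s[150:250,230:330],None,fx=4,fy=4,interpolation=cv2.INTER_CUBIC)
cv2.imwrite('pics/c5.png',np.hstack([a,b]))
print(ctrl.get_obs()['clock'])
# expected handle rear-top centre when home and level
c,sn=np.cos(np.radians(4.35)),np.sin(np.radians(4.35))
o=np.array([.521,.0286]);f=np.array([c,-sn])
print(proj('side',[np.r_[o-.03*f,.067],np.r_[o+.02*f,.067]])-[230,150])
print(proj('top',[np.r_[o-.03*f,.067],np.r_[o+.02*f,.067]])-[220,180])
"
```

```text
18.95
[[29.18782189 45.87182648]
 [45.46160563 44.20732823]]
[[43.47766817 50.65342736]
 [44.89642104 34.48226021]]
```

View pics/c5.png

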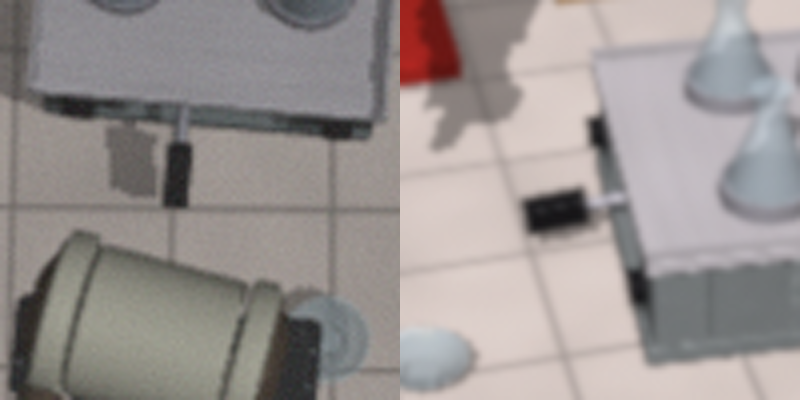

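The pin stays in the hole with a slight droop. I'll do one numeric check of how deep the handle sits, from dark masks.

```bash
python3 -c "
from h import *
c,sn=np.cos(np.radians(4.35)),np.sin(np.radians(4.35))
o=np.array([.521,.0286]);f=np.array([c,-sn]);l=np.array([sn,c])
def box(th,back):
    t=np.radians(th);P=[]
    # pivot at collar x=85, droop th
    for x in(-30,20):
        for y in(-10,10):
            for z in(-12,12):
                X=85+(x-85)*np.cos(t)-z*np.sin(t)*1-back; Z=z*np.cos(t)+(x-85)*np.sin(t)
                P.append(np.r_[o+(X*f+y*l)/1e3,.055+Z/1e3])
    return P
for n,(a,b,e,g) in(('top',(255,213,275,236)),('side',(257,190,281,212))):
    im=cv2.imread('pics/%s4_raw.png'%n[0])[b:g,a:e].max(2);m=(im<75).astype(np.uint8)
    k,lab,st,ce=cv2.connectedComponentsWithStats(m);i=1+np.argmax(st[1:,4]);print(n,st[i],ce[i]+[a,b],)
    for th in(0,4):
      for back in(0,3):
        h=cv2.convexHull(proj(n,box(th,back)).astype(np.float32));M=cv2.moments(h);r=cv2.boundingRect(h);print(th,back,M['m10']/M['m00'],M['m01']/M['m00'],r,cv2.contourArea(h))
    print(ce[i]+[a,b])
"
```

```text
top [ 6  3  7 16 92] [263.93478261 223.59782609]
0 0 264.24060473911516 223.06516612308565 (260, 214, 9, 18) 115.85292671783827
0 3 264.1561076069122 224.02840670647973 (260, 215, 9, 18) 115.85363017395139
4 0 264.2850777814984 223.27402099049056 (260, 214, 9, 18) 112.16935693030246
4 3 264.20093141629604 224.2334916802192 (260, 215, 9, 18) 112.15316128078848
[263.93478261 223.59782609]
side [  4   8  16  10 117] [268.58974359 202.5982906 ]
0 0 267.4991397905435 198.21388207340968 (258, 192, 19, 13) 170.07060978445224
0 3 266.5271880135396 198.31394188949307 (257, 192, 19, 13) 170.07005881727673
4 0 267.6474778989663 199.85432710153958 (258, 193, 19, 14) 167.59675769531168
4 3 266.67792377294995 199.9544714122792 (257, 193, 19, 14) 167.58139520767145
[268.58974359 202.5982906 ]
```

```bash
python3 -c "
from rig import ctrl
print(ctrl.close_job())"
```

```text
the job is handed in; nothing more can be done
None
```

The lock pin is home in the shaker's hole, about 16 mm left of the shaker's centre, with its collar against the wall, and I released it. The highest force I read while pressing was about 6 N, and the job was handed in at about 19 s on the robot's clock.

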